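# Lock the filter drum of the soldering bench's fume extractor

### The arm

A 7-joint arm with a two-finger parallel gripper is mounted at the origin on the work surface. World frame = base frame: x ahead of the robot, y to its left, z up, the work surface at z = 0. Lengths are in m, angles in rad, forces in N, time in s.
With the tool pointing down it reaches from about 0.425 to 0.825 m from the base axis. Payload 3.6 kg.
Tool frame: the origin (TCP) lies midway between the tips of the shut fingers; the grasp point (between the pads) lies behind it (env.grip_depth is the z of the grasp point in the tool frame, in m); z points along the fingers, y is the line along which they close (so a half turn about z gives the same grasp; the last joint's range is limited). The gripper opens to 93 mm and grips with 3 to 60 N. Pads are 15 mm wide; open, the fingers measure 128 mm over their backs; the gripper's body (75 mm by 188 mm) begins 65 mm behind the grasp point.
Start: joints at [-1.319, 0.615, -0.013, 1.423, 0.008, 1.103, -0.04], TCP at [0.179, 0.625, 0.185] pointing down, gripper open.
Joint ranges: [-3.12, 3.12], [-0.3, 2.06], [-1.34, 1.32], [0.26, 2.42], [-1.36, 4.5], [0.01, 1.98], [-2.84, 2.84]. Speed limits (rad/s): [2.79, 2.79, 3.14, 3.14, 3.14, 3.14, 3.14].

### API

Orientations are given as a unit quaternion [x, y, z, w].
In Python, from bench import monitor, get_image, env gives the robot as it stands.
- The arm moves only by the tool step_arm, never from a script. Its argument "deltas" is a list of rows, each a list of 2 entries, a list of its own where there are three numbers: the shift along the world's x, y, z in cm, then the turn, a rotation vector about the world's x, y, z in rad. In form: [[[dx, dy, dz], [rx, ry, rz]], ...]. A call has 1 to 10 rows; each row shifts and turns the commanded pose from where the row before left it; what a row does not reach is not made up. A row lasts 1/8 s, in which the tool goes at most 62.5 mm and 10.7 degrees, less where a joint would pass 70% of its speed; a pose out of reach is approached as far as the arm can. A call with a gripper value outside its range is refused whole. "grip" is the opening, from 0 (shut) to 1 (fully open), set as the call begins (left out, the last holds). The fingers move at their own pace and stop on an object; the grip force is fixed at half the most. Time passes only in rows, so rows that do not move let the fingers close. It gives the time, the measured TCP pose, the force, the opening and the grip force at its end, in the units of the state.
- monitor.get_obs(): the state, without advancing time (a new reading comes with each control period).
- get_image(name): name is "side" or "top"; returns a dict with "image" (384x512x3 uint8, red, green, blue), "mtx" (3x3 intrinsics, pixels), "rvec" (rotation vector, rad) and "tvec" (3), from world to camera coordinates, as OpenCV has them. Camera axes: x right, y down, z forward; pixel columns grow to the right and rows downward; lengths in m; the calibration is good to about 2 mm. A picture is of the moment at which its call begins. There is no depth.
- env.finish_job(): hands the job in; it is judged then, once.
The state is a dict: "clock": time; "joint_positions": joint angles; "joint_velocities": joint speeds; "tau": joint torques, N m; "ee_pos": TCP position; "eef_rot": TCP orientation; "ft_force": force on the tool from outside, world axes, zero at the start; "ft_torque": the same for the moment, N m; "grip_width": opening from 0.0 (shut) to 1.0 (fully open); "finger_force": force on a finger pad.
Only numpy, scipy, OpenCV 4.12 (cv2) and the standard library are available. Lean on these libraries where they do the work, as an engineer would, in place of code of your own. Each camera call takes 0.05 s, during which the arm holds its last target. There are 200 camera calls.

### The job

The filter in the bench fume extractor has just been changed and its lid is still loose. Turn the lock ring on the filter drum clockwise (seen from above) all the way home, so that its nose stands at the locked mark on the drum; it takes more than one turn of the hand. Then swing the keeper bar in all the way to its stop, behind the ring's lug, and leave the glass pieces, tools and supplies around the extractor where they are.

Things in the scene. Friction and masses are not known exactly. Their poses are not given: they have to be found in the camera images.
- extractor: Bench fume extractor, fixed: a round aluminium filter drum (168 mm across) and a grey blower box on one base plate (235 x 335 x 10 mm). Origin on the drum's axis at table height; z up, -y points from the drum to the blower. Inside the ring lies a grey lid with dark slots, 110 mm across, top at z = 118 mm.
- blower_top (a point): Middle of the blower box's top (z = 240 mm). In the extractor's frame the box fills x -75 to 75, y -226 to -98 mm; a carrying handle stands on it to z = 264 mm. A gripper on a lug close to the blower would strike it: lugs are free to take on the drum's other (+y) half only.
- ring (a joint): Dark steel lock ring round the drum's lid, 166 mm across, z = 100 to 116 mm, captive, turning about the drum's axis, with three upright grip lugs 120 degrees apart. Rad: 0 = locked, growing counterclockwise seen from above (positive about z) as it is loosened; stops at -0.03 and 2.75. Starts at 2.0 to 2.6. Stiff (0.3 N m of friction); stays where it is left.
- lug_nose (a point): Middle of the top of the lug beside the ring's nose. Each lug is 30 mm long radially, 18 mm thick, 30 mm tall (z = 116 to 146 mm), its middle 67 mm from the drum's axis. The nose, 12 mm wide with a white line, sticks out of the rim to 94 mm from the axis, in line with this lug. Locked, this lug is at 100 degrees about the extractor's z from its x axis, at the locked mark.
- lug_b (a point): Middle of the top of the second lug, 120 degrees clockwise of lug_nose seen from above: at -20 degrees when locked.
- lug_c (a point): Middle of the top of the third lug, 120 degrees counterclockwise of lug_nose: at -140 degrees when locked.
- locked_mark (a point): The locked mark: a fixed block 12 mm wide with a white line on top, sticking out of the drum's side just below the ring to 108 mm from the axis. This point is on its top, 100 mm from the axis, at 100 degrees about the extractor's z.
- keeper (a joint): Steel keeper bar, 16 mm wide, z = 120 to 134 mm, reaching 81 mm from an upright hinge pin on a post beside the drum. Rad: 0 = shut at its stop, the bar's end just behind lug_b of the locked ring; grows counterclockwise seen from above as it swings out from the drum (to 1.5). Starts at 0.8 to 1.3. Light friction (0.05 N m); stays where left. It strikes the lugs if the ring is not locked.
- keeper_hinge (a point): Top of the keeper's hinge (z = 134 mm), on its axis; at x = 98, y = 72 mm of the extractor.
- keeper_knob (a point): Middle of the top (z = 164 mm) of the round black knob of the keeper, 14 mm in diameter, standing 30 mm above the bar, 58 mm from the hinge axis. Shut, it is at x = 75, y = 19 mm of the extractor.
- flux_bottle: White flux bottle, 48 mm across, 105 mm high, upright behind the extractor; origin under its middle. To be left alone.
- spent_filter: Used round filter with a cardboard rim, 140 mm across, 30 mm high, lying beside the drum; origin under its middle. To be left alone.
- solder_spool: Spool of solder, 56 mm across, 46 mm high, standing near the drum; origin under its middle. To be left alone.
- grozing_pliers: Blue-handled pliers, 185 mm long, 15 mm high, lying on the table left of the extractor; origin near its pivot. To be left alone.
- cactus_green: Cactus of two crossed green glass discs with red petals, about 140 mm high, on the cream tray at the left; origin under its middle. To be left alone.
- cactus_amber: Smaller cactus of amber glass with pink petals, about 125 mm high, on the same tray; origin under its middle. To be left alone.

How it is judged:
On the way, in this order (a step that is already met when the one before it is completed fails the run):
1. the lock ring is turned home to its locked mark (within 0.1 rad) (value of joint ring below 0.1 rad), for 0.2 s.
2. then the keeper bar is swung shut against its stop (within 0.08 rad) (value of joint keeper below 0.08 rad), for 0.2 s.
At the end, for the whole second after the job is handed in: The lock ring stands within 0.1 rad (about 6 degrees) of its locked mark and the keeper bar within 0.08 rad of its shut stop, both at rest (value of joint ring below 0.1 rad and value of joint keeper below 0.08 rad and velocity of joint ring between -0.05 and 0.05 rad/s and velocity of joint keeper between -0.05 and 0.05 rad/s); the robot touches nothing.
It fails at once if the flux bottle is shifted by more than 30 mm or knocked over (distance of flux_bottle from where it was at the start of the episode above 0.03 m or angle between flux_bottle's own z axis and vertical above 0.6 rad).
It fails at once if the used filter or the solder spool is shifted by more than 30 mm (distance of any of spent_filter, solder_spool from where it was at the start of the episode above 0.03 m).
It fails at once if the pliers lying left of the extractor are shifted by more than 30 mm (distance of grozing_pliers from where it was at the start of the episode above 0.03 m).
It fails at once if a glass cactus is shifted by more than 30 mm or knocked over (distance of any of cactus_green, cactus_amber from where it was at the start of the episode above 0.03 m or angle between any of cactus_green, cactus_amber's own z axis and vertical above 0.6 rad).
It also fails if it takes over 72 s, if anything falls off the work surface, if the arm or the gripper's body presses on something with over 40 N, if the wrist force passes 120 N, or if a joint passes its speed limit or range.

## Working session

There is one attempt and no reset: what is moved stays moved. The work goes in short steps, Python scripts to look and compute and a tool call to move; the robot and the scene stay as the last step left them, time stands still between calls to the robot, and variables do not carry over. Pictures are saved under pics/ and viewed, at most 10 in all, crops included, and the job is handed in when it is done.

Besides the shell and the picture viewer there is one more tool, called by a JSON object that holds its "method" and its "body". step_arm: Moves the arm, as the interface text tells. Its arguments: {"type":"object","properties":{"deltas":{"type":"array"},"grip":{"type":"number"}},"required":["deltas"]}

```bash
mkdir -p pics; ls; python3 - <<'E'
from bench import monitor,get_image,env
import cv2,json,numpy as np
print(env.grip_depth); print(monitor.get_obs())
for n in("side","top"):
    d=get_image(n); cv2.imwrite(f"pics/{n}0.png",cv2.cvtColor(d["image"],cv2.COLOR_RGB2BGR))
    np.savez(f"{n}0.npz",**d); print(n,d["mtx"],d["rvec"],d["tvec"])
E
```

```text
pics
-0.0188
{'clock': 0.0, 'joint_positions': array([-1.31850942,  0.61591695, -0.01262486,  1.42487567,  0.00809797,
        1.10337783, -0.04040516]), 'joint_velocities': array([-0.00050501,  0.0017719 , -0.00073462,  0.00115377,  0.00077598,
        0.00181203,  0.00063308]), 'tau': array([ 2.25601243e-04, -4.58942485e+01,  2.09013876e-01, -1.65742779e+01,
       -6.11442584e-02,  2.04842415e-02,  2.27491728e-04]), 'ee_pos': array([0.17862233, 0.62407654, 0.18369042]), 'eef_rot': array([ 1.38909084e-01,  9.90304331e-01, -1.25355302e-03, -1.61263206e-04]), 'ft_force': array([0.26039199, 0.21730721, 0.15135665]), 'ft_torque': array([-0.01534202, -0.02442989, -0.03277542]), 'finger_force': 0.0, 'grip_width': 0.9973284410879432}
side [[424.50188178   0.         250.78885817]
 [  0.         424.50188178 188.91607775]
 [  0.           0.           1.        ]] [ 2.37758453 -0.49443927  0.1795995 ] [-0.3849375   0.38812489  0.95537847]
top [[439.45334348   0.         249.58552012]
 [  0.         439.45334348 195.33392744]
 [  0.           0.           1.        ]] [ 2.19376048 -2.13191319  0.09043078] [0.18241189 0.50849803 1.42478626]
```

View pics/top0.png

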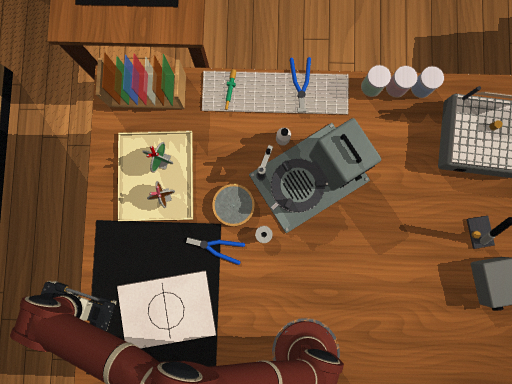

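View pics/side0.png

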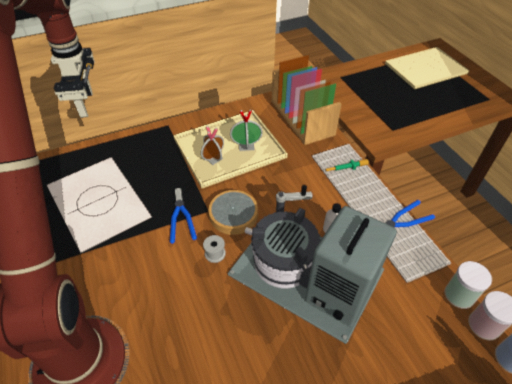

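The top view shows the drum at about (299,184), the blower up-right of it and the keeper at about (266,158). The used filter is at (233,205) and the spool at (263,235). The side view shows the drum at about (285,240) and the keeper at (295,196). I'll enlarge both.

```bash
python3 - <<'E'
import cv2,numpy as np
a=cv2.imread("pics/top0.png")[110:250,200:390]; b=cv2.imread("pics/side0.png")[170:300,210:370]
cv2.imwrite("pics/t0c.png",cv2.resize(a,None,fx=4,fy=4,interpolation=cv2.INTER_CUBIC))
cv2.imwrite("pics/s0c.png",cv2.resize(b,None,fx=4.5,fy=4.5,interpolation=cv2.INTER_CUBIC))
E
```

```text
(no output)
```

View pics/t0c.png

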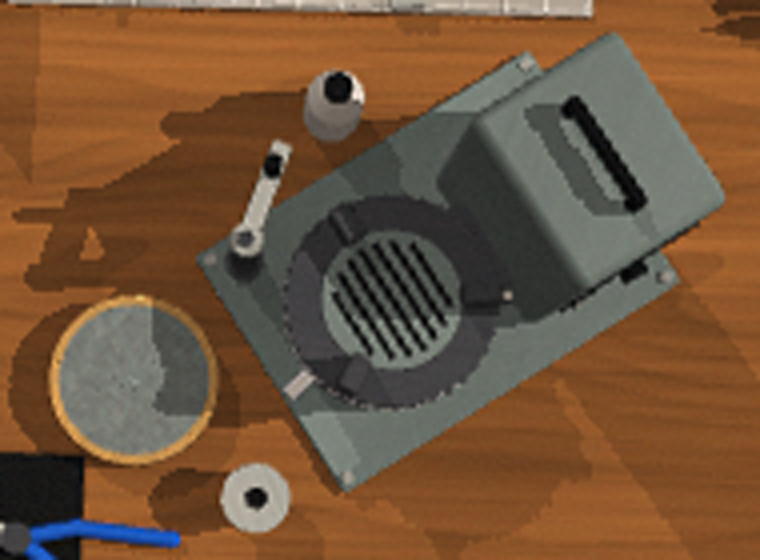

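View pics/s0c.png

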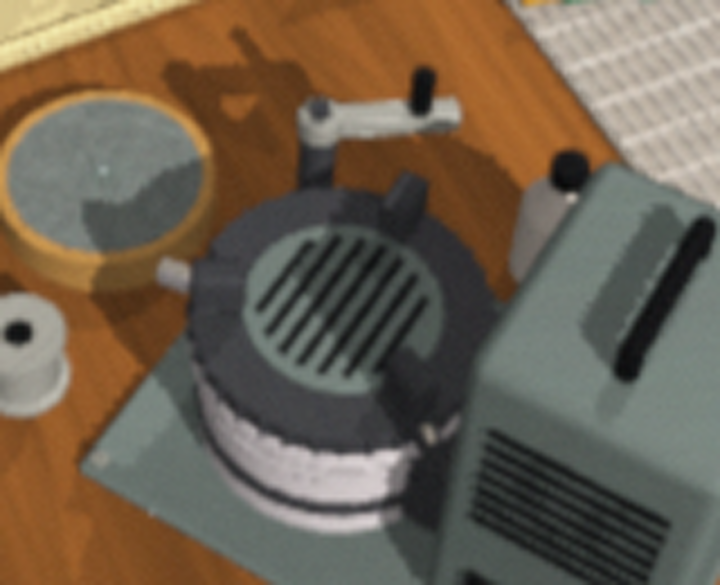

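The top crop shows the drum centre at about crop (395,300). The locked mark is the white block at (300,383), the nose is at (508,295) by the blower, and lug_b is at (355,375). lug_c is at (343,225), the keeper hinge at (245,240) and the knob at (273,163). In the side crop the knob top is at about (424,75), the hinge at (318,107), the mark/nose area at (172,272) and lug_b at (215,280). Next I'll triangulate with masks.

```bash
cat > h.py <<'E'
import cv2,numpy as np
def load(n):
    d=np.load(n); R=cv2.Rodrigues(d["rvec"])[0]; return d["image"],d["mtx"],R,d["tvec"].reshape(3)
def ray(c,uv):
    _,K,R,t=c; d=R.T@np.linalg.inv(K)@np.array([uv[0],uv[1],1.]); return -R.T@t,d
def plane(c,uv,z):
    o,d=ray(c,uv); return o+d*(z-o[2])/d[2]
def tri(a,ua,b,ub):
    o1,d1=ray(a,ua);o2,d2=ray(b,ub)
    s=np.linalg.lstsq(np.c_[d1,-d2],o2-o1,rcond=None)[0]
    p,q=o1+s[0]*d1,o2+s[1]*d2; return (p+q)/2,np.linalg.norm(p-q)
def proj(c,p):
    _,K,R,t=c; q=K@(R@np.asarray(p)+t); return q[:2]/q[2]
def blob(c,mask_fn,box):
    x0,y0,x1,y1=box; im=c[0][y0:y1,x0:x1].astype(int); m=mask_fn(im).astype(np.uint8)
    n,l,s,ce=cv2.connectedComponentsWithStats(m,connectivity=8)
    return [(s[i,4],ce[i]+[x0,y0]) for i in np.argsort(-s[1:,4])+1][:3] if n>1 else []
E
cat > m0.py <<'E'
from h import *
T,S=load("top0.npz"),load("side0.npz")
ut=lambda x,y:((x+.5)/4-.5+200,(y+.5)/4-.5+110)
us=lambda x,y:((x+.5)/4.5-.5+210,(y+.5)/4.5-.5+170)
# lid: grey inside dark ring -> closed contour -> ellipse
for nm,c,seed,r in(("top",T,(299,184),22),("side",S,(287,239),27)):
    g=cv2.cvtColor(c[0],cv2.COLOR_RGB2GRAY)
    for th in(70,85):
        m=(g>th).astype(np.uint8); k=np.zeros_like(m); cv2.circle(k,seed,r,1,-1); m&=k
        m=cv2.morphologyEx(m,cv2.MORPH_CLOSE,np.ones((5,5),np.uint8))
        cs=max(cv2.findContours(m,0,2)[0],key=cv2.contourArea); e=cv2.fitEllipse(cv2.convexHull(cs)); print(nm,th,e)
    # dark & bright blobs
dark=lambda im:(im.max(2)<50); bright=lambda im:(im.min(2)>110)
print("knob T",blob(T,dark,(262,145,274,156)),"S",blob(S,dark,(298,182,310,197)))
print("mark T",blob(T,bright,(268,198,282,212)),"S",blob(S,bright,(242,224,256,238)))
for n,a,b in(("lid",ut(395,300),us(345,308)),("knob",ut(273,158),us(424,75)),("hinge",ut(246,240),us(318,107)),("lugB",ut(355,375),us(215,275)),("lugC",ut(343,225),us(410,190)),("mark",ut(300,383),us(172,272)),("nose",ut(508,295),us(430,433))):
    print(n,tri(T,a,S,b))
E
python3 m0.py
```

```text
top 70 ((298.22491455078125, 186.43572998046875), (34.43657302856445, 41.97206497192383), 151.51084899902344)
top 85 ((297.6612854003906, 185.40768432617188), (32.65177917480469, 35.113365173339844), 88.6922378540039)
side 70 ((283.6062927246094, 240.43069458007812), (43.0399284362793, 47.1683464050293), 88.77571105957031)
side 85 ((283.0700988769531, 238.50592041015625), (36.032501220703125, 39.812217712402344), 120.47799682617188)
knob T [(np.int32(18), array([267.66666667, 151.        ]))] S [(np.int32(34), array([303.38235294, 190.        ]))]
mark T [(np.int32(26), array([274.34615385, 205.73076923]))] S [(np.int32(29), array([248.37931034, 230.17241379]))]
lid (array([0.53251112, 0.04486271, 0.11696505]), np.float64(0.0018051107199296107))
knob (array([0.63098812, 0.14364629, 0.16075188]), np.float64(0.0015907991981874976))
hinge (array([0.57236356, 0.16173834, 0.14057132]), np.float64(0.0013125022832181825))
lugB (array([0.47050254, 0.07665857, 0.14159895]), np.float64(0.00010208534344194717))
lugC (array([0.58871108, 0.08684824, 0.14178026]), np.float64(0.007543826382191499))
mark (array([0.46462565, 0.11691174, 0.09701108]), np.float64(0.004244359798447022))
nose (array([ 0.538304  , -0.04221702,  0.11697513]), np.float64(0.000742886013704674))
```

{"method": "step_arm", "body": {"deltas": [[[0,0,5],[0,0,0]],[[0,0,5],[0,0,0]],[[2.5,-3.5,0],[0,0,0]],[[2.5,-3.5,0],[0,0,0]],[[2.5,-3.5,0],[0,0,0]],[[2.5,-3.5,0],[0,0,0]],[[2.5,-3.5,0],[0,0,0]],[[2.5,-3.5,0],[0,0,0]],[[2.5,-3.5,0],[0,0,0]],[[2.5,-3.5,0],[0,0,0]]], "grip": 1.0}}

```text
clock: 1.35
ee_pos: [0.3793, 0.3434, 0.2845]
eef_rot: [0.139, 0.99, -0.0, -0.0]
ft_force: [0.1, -0.4, -0.6]
grip_width: 0.996
finger_force: 0.0
```

{"method": "step_arm", "body": {"deltas": [[[1.5,-4.5,0],[0,0,-0.03]],[[1.5,-4.5,0],[0,0,-0.03]],[[1.5,-4.5,0],[0,0,-0.03]],[[1.5,-4.5,0],[0,0,-0.03]],[[1.5,-4.5,0],[0,0,-0.03]],[[1.8,-4.5,0],[0,0,-0.03]],[[0,0,0],[0,0,0]],[[0,0,0],[0,0,0]]], "grip": 0.65}}

```text
clock: 2.35
ee_pos: [0.4713, 0.0758, 0.2845]
eef_rot: [0.227, 0.974, 0.0, -0.001]
ft_force: [-0.4, 0.1, 1.0]
grip_width: 0.652
finger_force: 0.0
```

{"method": "step_arm", "body": {"deltas": [[[0,0,-3],[0,0,0]],[[0,0,-3],[0,0,0]],[[0,0,-3],[0,0,0]],[[0,0,-3],[0,0,0]],[[0,0,-2],[0,0,0]],[[0,0,-1],[0,0,0]],[[0,0,-1],[0,0,0]],[[0,0,0],[0,0,0]]]}}

```text
clock: 3.35
ee_pos: [0.4716, 0.0753, 0.1246]
eef_rot: [0.227, 0.974, -0.0, -0.0]
ft_force: [0.5, 0.5, 0.4]
grip_width: 0.648
finger_force: 0.0
```

```bash
cat > snap.py <<'E'
import sys
from bench import monitor,get_image
from h import *
k=sys.argv[1]
for n in("side","top"):
    d=get_image(n); np.savez(f"{n}{k}.npz",**d)
T,S=load(f"top{k}.npz"),load(f"side{k}.npz")
a=cv2.resize(T[0][110:250,210:340],(390,420),interpolation=2); b=cv2.resize(S[0][160:300,210:340],(390,420),interpolation=2)
cv2.imwrite(f"pics/c{k}.png",np.hstack([a,b])[:,:,::-1])
o=monitor.get_obs(); print(o["clock"],o["ee_pos"],o["ft_force"],o["ft_torque"],o["joint_positions"])
E
python3 snap.py 1
```

```text
3.45 [0.472259   0.07509109 0.1252989 ] [-0.84549605  0.71748456 -0.15221754] [-0.03760746  0.02154038 -0.0165326 ] [-0.34878764  0.43634588  0.20461859  1.98734764 -0.12947002  0.72911039
  1.04602579]
```

View pics/c1.png

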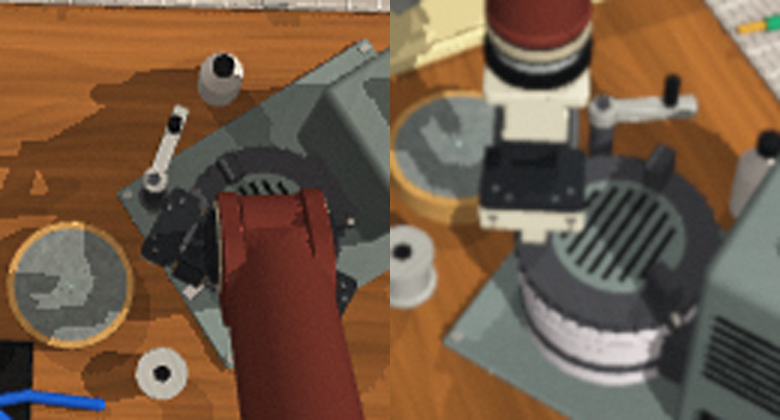

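The picture shows the open gripper standing over lug_b at the drum's rim, with no contact force. I'll close on it.

{"method": "step_arm", "body": {"deltas": [[[0,0,0],[0,0,0]],[[0,0,0],[0,0,0]],[[0,0,0],[0,0,0]],[[0,0,0],[0,0,0]],[[0,0,0],[0,0,0]]], "grip": 0.1}}

```text
clock: 4.08
ee_pos: [0.4718, 0.0749, 0.1249]
eef_rot: [0.227, 0.974, -0.0, -0.0]
ft_force: [-0.2, -0.2, -0.3]
grip_width: 0.162
finger_force: 0.0
```

```bash
cat > arc.py <<'E'
import sys,numpy as np
c=np.array([53.25,4.5]); r,a0,step,n=map(float,sys.argv[1:5])
a=np.radians(a0+step*np.arange(int(n)+1)); p=c+r*np.c_[np.cos(a),np.sin(a)]
print(p[0],np.radians(step)); print(np.diff(p,axis=0).round(2).tolist()); print(p[-1])
E
python3 arc.py 6.7 153.7 -5.2 20
```

```text
[47.24354092  7.46857698] -0.09075712110370514
[[0.29, 0.53], [0.34, 0.5], [0.39, 0.47], [0.43, 0.43], [0.46, 0.39], [0.5, 0.35], [0.53, 0.3], [0.55, 0.25], [0.57, 0.2], [0.59, 0.15], [0.6, 0.1], [0.61, 0.04], [0.61, -0.01], [0.6, -0.07], [0.6, -0.12], [0.58, -0.18], [0.56, -0.23], [0.54, -0.28], [0.51, -0.33], [0.48, -0.37]]
[57.58349152  9.60987781]
```

{"method": "step_arm", "body": {"deltas": [[[0,0,0],[0,0,0]],[[0,0,0],[0,0,0]]]}}

```text
clock: 4.32
ee_pos: [0.4718, 0.0749, 0.1248]
eef_rot: [0.227, 0.974, -0.0, -0.0]
ft_force: [0.4, 0.2, -0.1]
grip_width: 0.098
finger_force: 0.0
```

```bash
python3 snap.py 2; python3 - <<'E'
from h import *
T,S=load("top2.npz"),load("side2.npz")
cv2.imwrite("pics/c2s.png",cv2.resize(S[0][190:270,220:320],(800,600),interpolation=2)[:,:,::-1])
E
```

```text
4.425 [0.47184834 0.07486627 0.12482858] [ 0.33398857  0.02841064 -0.53228267] [-0.05621634  0.00802477 -0.04516659] [-0.3486306   0.43696936  0.20470507  1.98808166 -0.12947854  0.72882789
  1.04610779]
```

View pics/c2s.png

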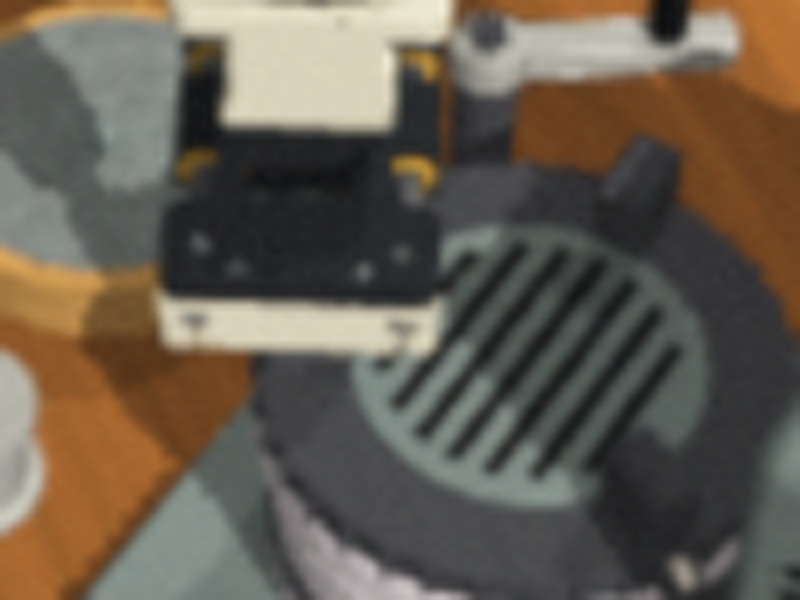

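The fingers closed to 9 mm with no force, so the lug isn't between the pads. The picture doesn't show the fingertips; the gripper hides them at the left rim, around (300,330). I'll project the TCP back into the first pictures to check.

```bash
python3 - <<'E'
from h import *
T,S=load("top0.npz"),load("side0.npz")
tc=np.array([.4718,.0749]);C=np.array([.5325,.045])
out=[]
for c,(x0,y0) in((T,(255,150)),(S,(235,195))):
    im=cv2.resize(cv2.convertScaleAbs(c[0][y0:y0+70,x0:x0+80],alpha=1.8,beta=20),None,fx=5,fy=5,interpolation=0).copy()
    def dr(p,col,r=3): u=proj(c,p); cv2.circle(im,tuple(int(v) for v in ((u-[x0,y0]+.5)*5)),r,col,-1)
    for z,col in((.146,(255,0,0)),(.116,(255,255,0))): dr([*tc,z],col)
    for a in np.radians(np.arange(0,360,6)):
        dr([*(C+.083*np.array([np.cos(a),np.sin(a)])),.116],(0,255,0),1); dr([*(C+.055*np.array([np.cos(a),np.sin(a)])),.118],(0,255,255),1)
    out.append(im)
cv2.imwrite("pics/chk.png",np.hstack(out)[:,:,::-1])
E
```

```text
(no output)
```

View pics/chk.png

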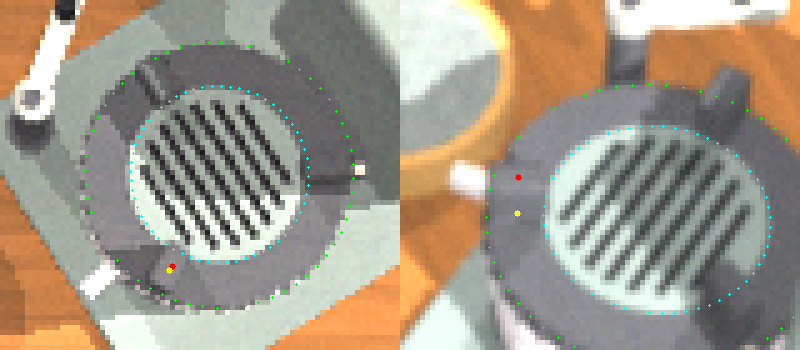

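The measured circles fit the rim and lid in both views. The red point (172,267) and (518,177) sits on the patch I took for lug_b. I'll check where the fingertips should appear in the side view.

```bash
python3 - <<'E'
from h import *
S1,S2,T2=load("side1.npz"),load("side2.npz"),load("top2.npz")
print("cams",-S1[2].T@S1[3],-T2[2].T@T2[3])
ty=np.array([.442,.897,0]); tcp=np.array([.4718,.0749,.1248])
for s in(-.047,-.03,-.0175,0,.0175,.03,.047): print(s,proj(S1,tcp+s*ty).round(1), proj(S1,tcp+s*ty+[0,0,.084]).round(1))
C=np.array([.5325,.045])
for nm,a in(("B",153.7),("C",33.7),("N",-86.3)):
    for off in (-.009,.009):
        A=np.radians(a); p=C+.067*np.array([np.cos(A),np.sin(A)])+off*np.array([-np.sin(A),np.cos(A)])
        print(nm,off,proj(S1,[*p,.146]).round(1),proj(S1,[*p,.116]).round(1),proj(T2,[*p,.146]).round(1))
S0=load("side0.npz")
x0,y0=235,190
f=lambda c:cv2.resize(cv2.convertScaleAbs(c[0][y0:y0+90,x0:x0+64],alpha=1.8,beta=20),(266,375),interpolation=0)
cv2.imwrite("pics/cmp.png",np.hstack([f(S0),f(S1),f(S2)])[:,:,::-1])
E
```

```text
cams [ 0.2231359  -0.4661259   0.97185536] [0.3596515  0.17210951 1.47067649]
-0.047 [257.3 251.6] [257.6 230.6]
-0.03 [257.6 245.5] [257.9 224.4]
-0.0175 [257.8 241.2] [258.1 219.9]
0 [258.1 235.2] [258.4 213.8]
0.0175 [258.4 229.3] [258.7 207.8]
0.03 [258.6 225.2] [258.9 203.6]
0.047 [258.8 219.7] [259.2 198. ]
B -0.009 [258.6 226.9] [258.5 234.2] [286.5 201.2]
B 0.009 [258.3 233.1] [258.2 240.3] [291.8 204. ]
C -0.009 [303.3 214. ] [302.2 221.3] [290.  163.1]
C 0.009 [296.9 210.9] [296.  218.3] [285.  166.2]
N -0.009 [298.  253.9] [297.  260.9] [321.6 185.3]
N 0.009 [304.7 250.8] [303.6 257.8] [321.3 179.4]
```

View pics/cmp.png

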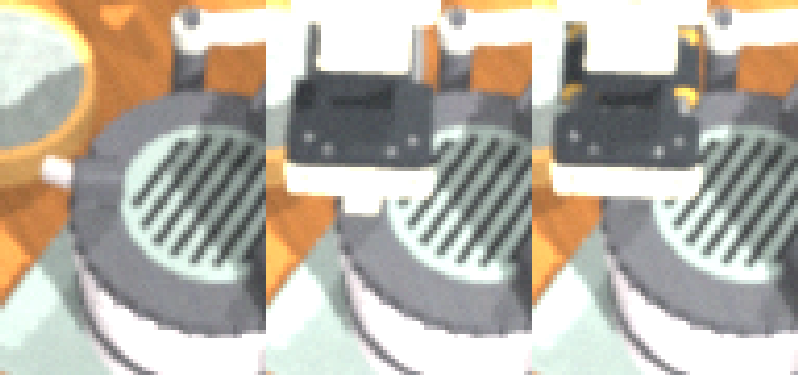

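In panel 2 the near fingertip ends at about (360,213), which is side px (257.6,241). That is higher than predicted for z = 0.125, so the tips seem to sit above where they should be. I'll check the fingers against the TCP in the first picture, where they were in plain view.

```bash
python3 - <<'E'
from h import *
S=load("side0.npz");T=load("top0.npz")
tcp=np.array([.1786,.6241,.1837]); ax=np.array([.139,.990,0]); ax/=np.linalg.norm(ax)
ty=2*ax*ax[1]-np.array([0,1.,0])
print("tcp",proj(S,tcp),proj(T,tcp),"fingertips at +-46mm, +-64:",[proj(S,tcp+s*ty).round(1) for s in(-.064,-.0465,.0465,.064)])
print("top fingers",[proj(T,tcp+s*ty).round(1) for s in(-.064,-.0465,.0465,.064)])
g=cv2.cvtColor(S[0],cv2.COLOR_RGB2GRAY)
for y in range(84,130,2): print(y,' '.join('%3d'%v for v in g[y,56:104:2]))
E
```

```text
tcp [ 90.35800259 115.01152296] [ 97.80730153 297.4909417 ] fingertips at +-46mm, +-64: [array([ 87.7, 129.3]), array([ 88.4, 125.3]), array([ 92.2, 105.2]), array([ 92.9, 101.7])]
top fingers [array([118.6, 304.4]), array([112.9, 302.5]), array([ 82.7, 292.5]), array([ 77.1, 290.6])]
84  31  32  31  28  30  32  34  34  34  35  33  52  35  29  30  33 138 149 153 152 156 157 156 156
86  32  50  38  43  36  32  36  32  37  62  37  39  34  31  41  27  68 147 153 153 152 154 152 155
88  34  36  37  40  34  34  33  32  34  36  31  37  33  46  83  27  42 139 152 153 155 156 155 156
90  34  35  33  44  41  55  62  67  86  81 137 101 148 162 145  47  30 134 149 152 156 156 158 158
92 150 156 155 168 164 188 188 188 190 187 184 175 173 161 176  94  24  72 145 148 146 149 146 144
94 151 184 166 175 166 178 179 174 187 175 195 194 184  92 170 145  34  43 137 149 147 144 145 144
96  87 172 103 155 193 193 195 197 196 196 194 196 196 180 180 179 126 125 144 150 150 147 144 144
98  81 160 190 185 196 195 192 193 193 193 193 190 177 167 159 151 143 143 143 142 141 142 145 144
100  84 135 169 161 17
[... 777 characters left out ...]

116  90  90 140 159 161 158 105  81  80  77  75  75 143 164 157 141 142 148 149 152 153 154 159 160
118  86  82 107 148 148 145 138 110 109 110 109  75  84 130 150 152 153 154 158 161 160 162 160 158
120  81  79  85 139 138 135 136 136 138 136 135  83  82 131 153 154 155 154 155 155 154 153 150 156
122  77  76  82 138 142 141 142 141 144 146 149 110  81  89 150 150 150 152 153 154 153 152 153 154
124  75  75  73 123 143 143 146 147 148 149 148 141  80  82 138 150 150 155 153 155 152 153 153 153
126  77  78  78 128 148 148 147 147 146 148 150 148 125 128 147 155 155 155 157 155 152 150 150 150
128  81  79  79 108 150 149 154 153 156 156 155 156 157 156 158 154 154 151 149 152 154 157 159 159
```

{"method": "step_arm", "body": {"deltas": [[[0,0,-0.2],[0,0,0]],[[0,0,-0.2],[0,0,0]],[[0,0,-0.2],[0,0,0]],[[0,0,0],[0,0,0]]]}}

```text
clock: 4.92
ee_pos: [0.4717, 0.0748, 0.1186]
eef_rot: [0.227, 0.974, -0.0, -0.0]
ft_force: [0.2, -0.4, -0.2]
grip_width: 0.101
finger_force: 0.0
```

{"method": "step_arm", "body": {"deltas": [[[0,0,-0.3],[0,0,0]],[[0,0,-0.3],[0,0,0]],[[0,0,0],[0,0,0]]]}}

```text
clock: 5.3
ee_pos: [0.4718, 0.0749, 0.1127]
eef_rot: [0.227, 0.974, -0.0, -0.0]
ft_force: [-0.3, -0.1, 0.7]
grip_width: 0.099
finger_force: 0.0
```

{"method": "step_arm", "body": {"deltas": [[[0,0,-0.2],[0,0,0]],[[0,0,-0.2],[0,0,0]],[[0,0,-0.2],[0,0,0]],[[0,0,0],[0,0,0]]]}}

```text
clock: 5.8
ee_pos: [0.4724, 0.0756, 0.1121]
eef_rot: [0.228, 0.974, 0.002, 0.001]
ft_force: [-9.7, -0.0, 38.4]
grip_width: 0.097
finger_force: 19.3
```

```bash
python3 - <<'E'
from h import *
from scipy.optimize import fsolve
S=load("side0.npz")
tcp=np.array([.1786,.6241,.1837]); ax=np.array([.139,.990,0]); ax/=np.linalg.norm(ax)
ty=2*ax*ax[1]-np.array([0,1.,0])
for u in((82.5,115.5),(83.5,116),(81.5,115)):
    print(u,fsolve(lambda q:proj(S,tcp+q[0]*ty+[0,0,q[1]])-u,[-.04,.02]))
print(ty)
E
python3 snap.py 3
```

```text
(82.5, 115.5) [-0.06318624  0.04865688]
(83.5, 116) [-0.0571902   0.04211829]
(81.5, 115) [-0.06909263  0.05509772]
[0.27537944 0.96133561 0.        ]
5.9 [0.47235923 0.07564157 0.11209921] [-9.82656261  0.34544153 38.41081622] [ 0.06735692  2.38686376 -0.09193642] [-0.34190516  0.45560374  0.19726979  2.00360181 -0.13989965  0.69201972
  1.05489899]
```

The side-view fit puts the tips about 33-45 mm above the reported TCP. The contact at TCP z = 0.1125 matches the closed tips resting on the lug's top at z = 0.146. So the shut tips are at about TCP z + 34 mm, and I'll take the lug that much lower.

{"method": "step_arm", "body": {"deltas": [[[0,0,1],[0,0,0]],[[0,0,2],[0,0,0]],[[0,0,1],[0,0,0]],[[0,0,0],[0,0,0]],[[0,0,0],[0,0,0]],[[0,0,0],[0,0,0]]], "grip": 0.6}}

```text
clock: 6.65
ee_pos: [0.4713, 0.0748, 0.1461]
eef_rot: [0.227, 0.974, -0.0, -0.001]
ft_force: [-0.7, -0.6, 0.5]
grip_width: 0.595
finger_force: 0.0
```

{"method": "step_arm", "body": {"deltas": [[[0,0,-1],[0,0,0]],[[0,0,-1],[0,0,0]],[[0,0,-1],[0,0,0]],[[0,0,-1],[0,0,0]],[[0,0,-0.5],[0,0,0]],[[0,0,0],[0,0,0]]]}}

```text
clock: 7.4
ee_pos: [0.4716, 0.0748, 0.1014]
eef_rot: [0.227, 0.974, -0.0, -0.0]
ft_force: [0.9, 1.3, 0.1]
grip_width: 0.596
finger_force: 0.0
```

{"method": "step_arm", "body": {"deltas": [[[0,0,-0.5],[0,0,0]],[[0,0,-0.4],[0,0,0]],[[0,0,0],[0,0,0]]]}}

```text
clock: 7.78
ee_pos: [0.4716, 0.0749, 0.0926]
eef_rot: [0.227, 0.974, -0.0, -0.0]
ft_force: [-0.6, -0.7, 0.1]
grip_width: 0.596
finger_force: 0.0
```

{"method": "step_arm", "body": {"deltas": [[[0,0,0],[0,0,0]],[[0,0,0],[0,0,0]],[[0,0,0],[0,0,0]],[[0,0,0],[0,0,0]],[[0,0,0],[0,0,0]],[[0,0,0],[0,0,0]]], "grip": 0.1}}

```text
clock: 8.52
ee_pos: [0.4725, 0.0762, 0.0929]
eef_rot: [0.227, 0.974, 0.001, 0.0]
ft_force: [2.1, 4.2, -1.1]
grip_width: 0.187
finger_force: 30.0
```

The lug is held: 17.4 mm opening at 30 N. Now I'll turn it clockwise.

{"method": "step_arm", "body": {"deltas": [[[0.29,0.53,0],[0,0,-0.0908]],[[0.34,0.5,0],[0,0,-0.0908]],[[0.39,0.47,0],[0,0,-0.0908]],[[0.43,0.43,0],[0,0,-0.0908]],[[0.46,0.39,0],[0,0,-0.0908]],[[0,0,0],[0,0,0]]]}}

```text
clock: 9.28
ee_pos: [0.4915, 0.0998, 0.0929]
eef_rot: [0.44, 0.898, 0.001, 0.0]
ft_force: [2.2, 5.5, -1.1]
grip_width: 0.193
finger_force: 30.0
```

{"method": "step_arm", "body": {"deltas": [[[0.5,0.35,0],[0,0,-0.0908]],[[0.53,0.3,0],[0,0,-0.0908]],[[0.55,0.25,0],[0,0,-0.0908]],[[0.57,0.2,0],[0,0,-0.0908]],[[0.59,0.15,0],[0,0,-0.0908]],[[0.6,0.1,0],[0,0,-0.0908]],[[0.61,0.04,0],[0,0,-0.0908]],[[0.61,-0.01,0],[0,0,-0.0908]],[[0,0,0],[0,0,0]]]}}

```text
clock: 10.4
ee_pos: [0.5373, 0.114, 0.0929]
eef_rot: [0.73, 0.683, 0.001, -0.001]
ft_force: [1.2, 5.9, -0.5]
grip_width: 0.192
finger_force: 30.0
```

{"method": "step_arm", "body": {"deltas": [[[0.6,-0.07,0],[0,0,-0.0908]],[[0.6,-0.12,0],[0,0,-0.0908]],[[0.58,-0.18,0],[0,0,-0.0908]],[[0.56,-0.23,0],[0,0,-0.0908]],[[0.54,-0.28,0],[0,0,-0.0908]],[[0.51,-0.33,0],[0,0,-0.0908]],[[0,0,0],[0,0,0]]]}}

```text
clock: 11.28
ee_pos: [0.5718, 0.1018, 0.093]
eef_rot: [0.887, 0.461, 0.002, -0.001]
ft_force: [2.5, 5.8, -0.8]
grip_width: 0.191
finger_force: 30.0
```

{"method": "step_arm", "body": {"deltas": [[[0,0,0],[0,0,0]],[[0,0,0],[0,0,0]],[[0,0,0],[0,0,0]],[[0,0,0],[0,0,0]]], "grip": 0.5}}

```text
clock: 11.78
ee_pos: [0.5702, 0.0993, 0.0928]
eef_rot: [0.888, 0.461, -0.0, 0.0]
ft_force: [0.2, -0.1, -0.2]
grip_width: 0.497
finger_force: 0.0
```

{"method": "step_arm", "body": {"deltas": [[[0,0,3],[0,0,0]],[[0,0,3],[0,0,0]],[[0,0,4],[0,0,0]],[[-1,0,0],[0,0,0.15]],[[-1,-0.7,0],[0,0,0.15]],[[-1,-0.7,0],[0,0,0.15]],[[-1,-0.7,0],[0,0,0.15]],[[-1,-0.7,0],[0,0,0.15]],[[-1,-0.7,0],[0,0,0.15]],[[-1,-0.4,0],[0,0,0.15]]]}}

```text
clock: 13.02
ee_pos: [0.4999, 0.0599, 0.1929]
eef_rot: [0.535, 0.845, -0.0, 0.0]
ft_force: [0.8, 1.1, 0.3]
grip_width: 0.496
finger_force: 0.0
```

{"method": "step_arm", "body": {"deltas": [[[-0.8,-0.2,0],[0,0,0.15]],[[-0.8,-0.2,0],[0,0,0.15]],[[-0.8,-0.2,0],[0,0,0.15]],[[-0.5,-0.2,0],[0,0,0.15]],[[-0.5,-0.15,0],[0,0,0.15]],[[0,0,0],[0,0,0.15]],[[0,0,0],[0,0,0.146]],[[0,0,0],[0,0,0]],[[0,0,0],[0,0,0]]]}}

```text
clock: 14.15
ee_pos: [0.4664, 0.051, 0.1929]
eef_rot: [0.045, 0.999, -0.0, -0.0]
ft_force: [-0.2, -0.4, -0.4]
grip_width: 0.503
finger_force: 0.0
```

Yaw is now about 85 degrees and the position is right. I'll go down and grip.

{"method": "step_arm", "body": {"deltas": [[[0,0,-3],[0,0,0]],[[0,0,-3],[0,0,0]],[[0,0,-1.5],[0,0,0]],[[0,0,-1.5],[0,0,0]],[[0,0,-1],[0,0,0]],[[0,0,0],[0,0,0]]]}}

```text
clock: 14.9
ee_pos: [0.4661, 0.0512, 0.0924]
eef_rot: [0.044, 0.999, -0.0, -0.001]
ft_force: [-0.3, -0.3, 0.3]
grip_width: 0.498
finger_force: 0.0
```

{"method": "step_arm", "body": {"deltas": [[[0,0,0],[0,0,0]],[[0,0,0],[0,0,0]],[[0,0,0],[0,0,0]],[[0,0,0],[0,0,0]],[[0,0,0],[0,0,0]]], "grip": 0.1}}

```text
clock: 15.52
ee_pos: [0.4667, 0.0523, 0.0932]
eef_rot: [0.043, 0.999, 0.001, 0.0]
ft_force: [-0.7, 2.6, 3.2]
grip_width: 0.192
finger_force: 30.0
```

```bash
python3 arc.py 6.7 175 -5.1 9
```

```text
[46.57549552  5.08394348] -0.0890117918517108
[[0.08, 0.59], [0.13, 0.58], [0.18, 0.57], [0.23, 0.55], [0.28, 0.53], [0.33, 0.5], [0.37, 0.47], [0.41, 0.43], [0.45, 0.4]]
[49.02447209  9.69951093]
```

{"method": "step_arm", "body": {"deltas": [[[0.08,0.59,0],[0,0,-0.089]],[[0.13,0.58,0],[0,0,-0.089]],[[0.18,0.57,0],[0,0,-0.089]],[[0.23,0.55,0],[0,0,-0.089]],[[0.28,0.53,0],[0,0,-0.089]],[[0.33,0.5,0],[0,0,-0.089]],[[0.37,0.47,0],[0,0,-0.089]],[[0,0,0],[0,0,0]]]}}

```text
clock: 16.52
ee_pos: [0.4827, 0.0903, 0.0932]
eef_rot: [0.348, 0.938, 0.001, -0.0]
ft_force: [-1.2, 2.8, 4.9]
grip_width: 0.192
finger_force: 30.0
```

{"method": "step_arm", "body": {"deltas": [[[0.41,0.43,0],[0,0,-0.089]],[[0,0,0],[0,0,0]]]}}

```text
clock: 16.77
ee_pos: [0.4867, 0.0946, 0.0932]
eef_rot: [0.389, 0.921, 0.001, -0.0]
ft_force: [-1.8, 3.7, 5.4]
grip_width: 0.191
finger_force: 30.0
```

{"method": "step_arm", "body": {"deltas": [[[0.1,0.09,0],[0,0,-0.02]],[[0.1,0.09,0],[0,0,-0.02]],[[0,0,0],[0,0,0]]]}}

```text
clock: 17.15
ee_pos: [0.4881, 0.0959, 0.0932]
eef_rot: [0.407, 0.913, 0.0, -0.001]
ft_force: [-2.5, 2.4, 4.9]
grip_width: 0.195
finger_force: 30.0
```

{"method": "step_arm", "body": {"deltas": [[[0.1,0.09,0],[0,0,-0.02]],[[0.1,0.1,0],[0,0,-0.02]],[[0,0,0],[0,0,0]]]}}

```text
clock: 17.52
ee_pos: [0.4884, 0.0961, 0.0932]
eef_rot: [0.425, 0.905, -0.001, -0.002]
ft_force: [-4.8, 0.5, 9.9]
grip_width: 0.195
finger_force: 30.6
```

The lug has stopped moving while the force rises, so the ring is at its stop. I'll release, lift and check.

{"method": "step_arm", "body": {"deltas": [[[-0.1,-0.1,0],[0,0,0.03]],[[0,0,0],[0,0,0]],[[0,0,0],[0,0,0]],[[0,0,0],[0,0,0]],[[0,0,5],[0,0,0]],[[0,0,5],[0,0,0]]], "grip": 0.5}}

```text
clock: 18.27
ee_pos: [0.4891, 0.096, 0.1936]
eef_rot: [0.412, 0.911, -0.001, -0.001]
ft_force: [1.5, 1.2, -0.0]
grip_width: 0.5
finger_force: 0.0
```

{"method": "step_arm", "body": {"deltas": [[[-3,4,3],[0,0,0]],[[-3,5,2],[0,0,0]],[[0,5,0],[0,0,0]],[[0,5,0],[0,0,0]],[[0,0,0],[0,0,0]],[[0,0,0],[0,0,0]]], "grip": 0.5}}

```text
clock: 19.02
ee_pos: [0.4296, 0.2852, 0.2425]
eef_rot: [0.413, 0.911, -0.001, 0.0]
ft_force: [-0.2, -0.7, 0.4]
grip_width: 0.5
finger_force: 0.0
```

```bash
python3 snap.py 4
```

```text
19.125 [0.42995345 0.28434311 0.24289385] [ 0.58476225 -1.22647207  0.00423264] [-0.06386091  0.01326772 -0.02162014] [-0.97054948  0.37610747  0.49105392  1.72921964 -0.19628201  1.08573895
  0.30142322]
```

View pics/c4.png

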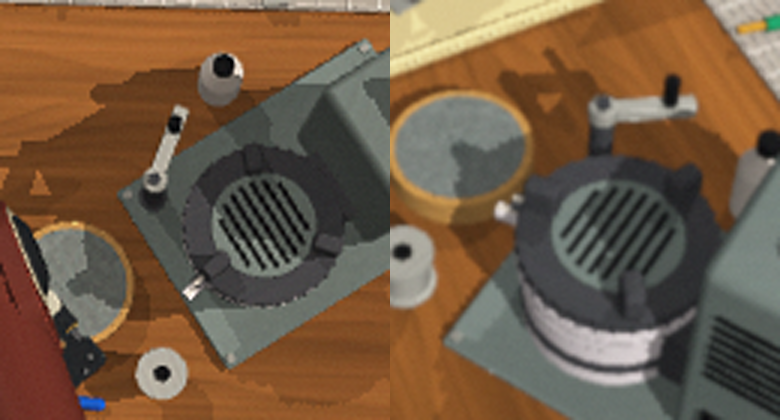

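The picture shows the nose and its lug in line with the locked mark (top at (199,283), side at (510,208)). lug_b now points toward (255,160), and the keeper hasn't moved. Next is the knob.

{"method": "step_arm", "body": {"deltas": [[[3.3,-2.3,0],[0,0,-0.02]],[[3.3,-2.3,0],[0,0,-0.02]],[[3.3,-2.3,0],[0,0,-0.02]],[[3.3,-2.3,0],[0,0,-0.02]],[[3.3,-2.3,0],[0,0,-0.02]],[[3.4,-2.5,0],[0,0,-0.02]],[[0,0,0],[0,0,0]],[[0,0,0],[0,0,0]]]}}

```text
clock: 20.12
ee_pos: [0.628, 0.1457, 0.2428]
eef_rot: [0.467, 0.884, 0.0, -0.001]
ft_force: [-0.4, 0.3, 0.5]
grip_width: 0.502
finger_force: 0.0
```

{"method": "step_arm", "body": {"deltas": [[[0,0,-3],[0,0,0]],[[0,0,-3],[0,0,0]],[[0,0,-2.5],[0,0,0]],[[0,0,-1.5],[0,0,0]],[[0,0,-1],[0,0,0]],[[0,0,-1],[0,0,0]],[[0,0,-1],[0,0,0]],[[0,0,0],[0,0,0]]]}}

```text
clock: 21.12
ee_pos: [0.628, 0.1462, 0.1121]
eef_rot: [0.466, 0.885, -0.0, -0.001]
ft_force: [1.1, -0.4, -0.1]
grip_width: 0.502
finger_force: 0.0
```

{"method": "step_arm", "body": {"deltas": [[[0,0,-0.3],[0,0,0]],[[0,0,0],[0,0,0]],[[0,0,0],[0,0,0]],[[0,0,0],[0,0,0]],[[0,0,0],[0,0,0]],[[0,0,0],[0,0,0]]], "grip": 0.05}}

```text
clock: 21.88
ee_pos: [0.6279, 0.1462, 0.1099]
eef_rot: [0.466, 0.885, -0.0, -0.001]
ft_force: [-2.9, 0.8, 2.1]
grip_width: 0.14
finger_force: 30.0
```

```bash
python3 - <<'E'
import numpy as np
h=np.array([57.27,16.07]); a=np.radians(-17.2-6.2*np.arange(12)); p=h+5.8*np.c_[np.cos(a),np.sin(a)]
print(p[0],p[10],np.diff(p,axis=0).round(2).tolist())
E
```

```text
[62.8106145  14.35489331] [58.35681162 10.37273395] [[-0.22, -0.59], [-0.28, -0.56], [-0.34, -0.53], [-0.39, -0.49], [-0.44, -0.44], [-0.49, -0.39], [-0.53, -0.34], [-0.56, -0.28], [-0.59, -0.22], [-0.61, -0.15], [-0.62, -0.08]]
```

{"method": "step_arm", "body": {"deltas": [[[-0.22,-0.59,0],[0,0,0]],[[-0.28,-0.56,0],[0,0,0]],[[-0.34,-0.53,0],[0,0,0]],[[-0.39,-0.49,0],[0,0,0]],[[-0.44,-0.44,0],[0,0,0]],[[0,0,0],[0,0,0]]]}}

```text
clock: 22.62
ee_pos: [0.6147, 0.1193, 0.11]
eef_rot: [0.467, 0.884, 0.001, 0.003]
ft_force: [4.9, 1.0, -4.2]
grip_width: 0.146
finger_force: 30.0
```

{"method": "step_arm", "body": {"deltas": [[[-0.49,-0.39,0],[0,0,0]],[[-0.53,-0.34,0],[0,0,0]],[[-0.56,-0.28,0],[0,0,0]],[[-0.59,-0.22,0],[0,0,0]],[[0,0,0],[0,0,0]]]}}

```text
clock: 23.25
ee_pos: [0.5937, 0.1032, 0.1101]
eef_rot: [0.468, 0.884, -0.001, 0.005]
ft_force: [6.6, -1.9, -4.5]
grip_width: 0.142
finger_force: 30.0
```

{"method": "step_arm", "body": {"deltas": [[[-0.6,-0.15,0],[0,0,0]],[[-0.5,0,0],[0,0,0]],[[0,0,0],[0,0,0]]]}}

```text
clock: 23.62
ee_pos: [0.5877, 0.1014, 0.1104]
eef_rot: [0.468, 0.884, 0.001, 0.01]
ft_force: [14.2, -3.4, -12.4]
grip_width: 0.139
finger_force: 30.0
```

{"method": "step_arm", "body": {"deltas": [[[-0.3,0,0],[0,0,0]],[[0,0,0],[0,0,0]]]}}

```text
clock: 23.88
ee_pos: [0.5879, 0.1014, 0.1105]
eef_rot: [0.468, 0.884, 0.002, 0.013]
ft_force: [19.3, -3.7, -16.7]
grip_width: 0.144
finger_force: 30.0
```

```bash
python3 snap.py 5
```

```text
23.975 [0.58784608 0.10138949 0.11051405] [ 19.83496974  -4.03895773 -15.12583749] [-0.89820856 -4.10668436 -0.1657252 ] [-0.5037664   0.63898336  0.47224509  1.70907027 -0.3534973   0.85536627
  0.713489  ]
```

The knob has stopped while the force rises, so it's at the stop. I'll relax, release, lift and check.

{"method": "step_arm", "body": {"deltas": [[[0.3,0,0],[0,0,0]],[[0.2,0,0],[0,0,0]],[[0,0,0],[0,0,0]]]}}

```text
clock: 24.35
ee_pos: [0.5876, 0.1014, 0.1103]
eef_rot: [0.468, 0.884, 0.0, 0.007]
ft_force: [10.8, -4.8, -8.0]
grip_width: 0.143
finger_force: 30.0
```

{"method": "step_arm", "body": {"deltas": [[[0,0,0],[0,0,0]],[[0,0,0],[0,0,0]],[[0,0,0],[0,0,0]],[[0,0,0],[0,0,0]],[[0,0,5],[0,0,0]],[[0,0,5],[0,0,0]],[[0,0,4],[0,0,0]],[[0,0,0],[0,0,0]]], "grip": 0.45}}

```text
clock: 25.35
ee_pos: [0.5832, 0.1061, 0.2536]
eef_rot: [0.466, 0.885, 0.002, 0.003]
ft_force: [-0.3, 0.1, -1.0]
grip_width: 0.452
finger_force: 0.0
```

{"method": "step_arm", "body": {"deltas": [[[-4,4,0],[0,0,0]],[[-4,4,0],[0,0,0]],[[-4,5,0],[0,0,0]],[[-3,5,0],[0,0,0]],[[0,0,0],[0,0,0]],[[0,0,0],[0,0,0]]]}}

```text
clock: 26.1
ee_pos: [0.4317, 0.2843, 0.249]
eef_rot: [0.466, 0.885, -0.001, -0.0]
ft_force: [0.4, -0.4, 0.4]
grip_width: 0.451
finger_force: 0.0
```

```bash
python3 snap.py 6
```

```text
26.2 [0.43280688 0.28316522 0.24944136] [-0.99718062 -0.39098959 -0.61812926] [-0.08886821  0.06054552 -0.03382608] [-0.9889967   0.37795845  0.52686593  1.71392708 -0.20774313  1.10673727
  0.19849132]
```

View pics/c6.png

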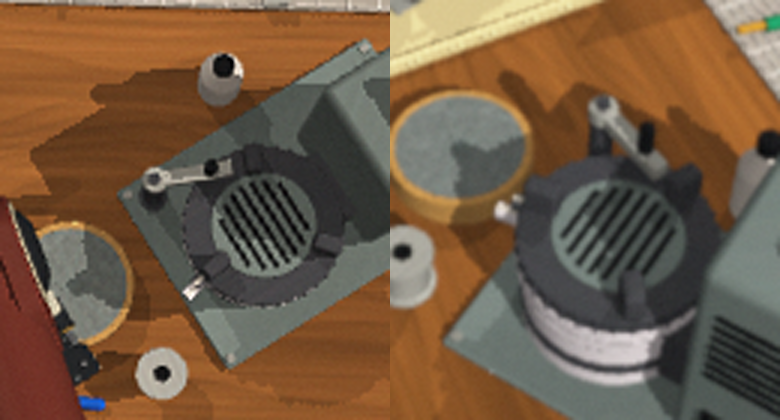

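The bar now lies along the rim, with its end beside lug_b at about (235,165) in the top crop. The knob is at (210,167), and the nose is still at the mark. I'll check the keeper's angle by triangulation.

```bash
python3 - <<'E'
from h import *
def run(k,kt,ks):
    T,S=load(f"top{k}.npz"),load(f"side{k}.npz")
    dark=lambda im:im.max(2)<50
    bt=blob(T,dark,kt);bs=blob(S,dark,ks);print(k,bt[:2],bs[:2])
    o=tri(T,bt[0][1],S,bs[0][1]);print(o, plane(T,bt[0][1],.155)); return o[0]
h=np.array([.5727,.1607])
a=run(0,(262,145,274,156),(298,182,310,197))
b=run(6,(275,160,286,171),(290,200,302,212))
f=lambda p:np.arctan2(*(p[:2]-h)[::-1]); print(f(a),f(b),"expected shut",np.radians(34.2-113.5),"turned",f(a)-f(b))
T=load("top6.npz")
for z,p in(("knob shut",[.5838,.1029,.155]),): print(z,proj(T,p),proj(load("side6.npz"),p))
for k in (-.02,0,.05,.1):
    A=np.radians(34.2-113.5)+k; print(k,proj(T,[*(h+.058*np.array([np.cos(A),np.sin(A)])),.155]).round(1))
E
```

```text
0 [(np.int32(18), array([267.66666667, 151.        ]))] [(np.int32(34), array([303.38235294, 190.        ]))]
(array([0.62933293, 0.14334474, 0.14702376]), np.float64(0.0011852509582738209)) [0.62714467 0.1437264  0.155     ]
6 [(np.int32(23), array([279.7826087 , 165.39130435])), (np.int32(11), array([281.63636364, 169.81818182]))] [(np.int32(47), array([294.95744681, 205.59574468]))]
(array([0.58554053, 0.10546453, 0.14767853]), np.float64(0.0008048422422675987)) [0.58390811 0.10597122 0.155     ]
-0.29736521163971646 -1.3423844065881745 expected shut -1.3840460968315034 turned 1.045019194948458
knob shut [280.79722735 165.45356651] [294.86287714 204.71402814]
-0.02 [280.6 165.9]
0 [280.5 165.6]
0.05 [280.3 164.6]
0.1 [280.1 163.7]
```

```bash
python3 -c "
from bench import env
print(env.finish_job())"
```

```text
the job is handed in; nothing more can be done
None
```

I turned the ring home to its stop at the locked mark, swung the keeper shut (about 0.01–0.04 rad from its stop by the cameras), and handed in the job after about 26 s with the arm clear; no verdict came back.

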